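# Pack the gift carton and leave the open rejects

## Task

Pack the gift carton: stand each of the four closed goods (the round tin, the lidded jar, the square box and the long box) upright in the pocket cut to its own shape and size, flat on the carton's floor, without tipping any of them over on the way. The jar without a lid and the box without a lid are rejects: leave them standing where they are.

Things in the scene. Friction and masses are not known exactly. Their poses are not given: they have to be found in the camera images.
- tin: Plain aluminium round tin with its flat lid on, 54 mm diameter (lid; body 53 mm), 50 mm tall, about 0.12 kg. Origin: centre of its underside; z up. Stands loose and upright on the bench; goods and rejects stand 100 mm or more apart (centres), in changing places.
- jar: White ceramic jar with its brass-coloured lid on, 40 mm diameter, 60 mm tall, straight-sided, about 0.14 kg. Origin: centre of its underside; z up. Stands loose and upright on the bench; goods and rejects stand 100 mm or more apart (centres), in changing places.
- square_box: Closed kraft cardboard box, square, 46 x 46 mm (lid, from 34 mm up; body below it 44.6 mm), 50 mm tall, a narrow white paper band over its flat top, about 0.07 kg. x and y along its sides. Origin: centre of its underside; z up. Stands loose and upright on the bench; goods and rejects stand 100 mm or more apart (centres), in changing places.
- long_box: Closed oblong kraft cardboard box, 68 mm long (x) by 34 mm wide (y), 46 mm tall, a narrow white paper band across its flat top, about 0.08 kg. Origin: centre of its underside; z up. Stands loose and upright on the bench; goods and rejects stand 100 mm or more apart (centres), in changing places.
- open_jar: Reject: the same white ceramic jar without its lid, open and empty, 40 mm diameter, 54 mm tall, its hollow mouth seen from above. Origin: centre of its underside; z up. Stands loose and upright on the bench; goods and rejects stand 100 mm or more apart (centres), in changing places.
- open_box: Reject: square kraft box without its lid, open and empty, 46 x 46 mm, 42 mm tall, hollow seen from above. Origin: centre of its underside; z up. Stands loose and upright on the bench; goods and rejects stand 100 mm or more apart (centres), in changing places.
- insert_tin: White card insert, 92 x 92 x 18 mm, with a large round pocket (68 mm diameter, for the tin) cut straight through to the brown carton floor. Fixed in a shallow kraft carton (196 mm square, rim 24 mm above the table) holding the four inserts 2 x 2, 93 mm centre to centre, in changing order. Origin: centre of the pocket's floor, 4 mm above the table; z up, x and y along the insert's sides.
- insert_jar: White card insert, 92 x 92 x 18 mm, with a small round pocket (54 mm diameter, for the jar) cut straight through to the brown carton floor. Fixed in a shallow kraft carton (196 mm square, rim 24 mm above the table) holding the four inserts 2 x 2, 93 mm centre to centre, in changing order. Origin: centre of the pocket's floor, 4 mm above the table; z up, x and y along the insert's sides.
- insert_square: White card insert, 92 x 92 x 18 mm, with a square pocket (60 x 60 mm, for the square box) cut straight through to the brown carton floor. Fixed in a shallow kraft carton (196 mm square, rim 24 mm above the table) holding the four inserts 2 x 2, 93 mm centre to centre, in changing order. Origin: centre of the pocket's floor, 4 mm above the table; z up, x and y along the insert's sides.
- insert_long: White card insert, 92 x 92 x 18 mm, with an oblong pocket (82 mm in x, 48 mm in y, for the long box) cut straight through to the brown carton floor. Fixed in a shallow kraft carton (196 mm square, rim 24 mm above the table) holding the four inserts 2 x 2, 93 mm centre to centre, in changing order. Origin: centre of the pocket's floor, 4 mm above the table; z up, x and y along the insert's sides.
Not all that is in view belongs to the job. Leave any black or purple look-alike of the insert_square alone. Leave any red look-alike of the jar alone.

How it is judged:
At the end, for the whole second after the job is handed in: Tin, jar, square box and long box each stand at rest in their own pocket: centre within 12 mm of the pocket's centre, underside within 6 mm of its floor, tilted less than 0.12 rad. The open jar and the open box still stand upright within 20 mm of where they were (horizontal distance between tin and insert_tin below 0.012 m and z of tin in the frame of insert_tin between -0.006 and 0.006 m and angle between each of tin, jar, square_box, long_box, open_jar, open_box's own z axis and vertical below 0.12 rad and linear speed of each of tin, jar, square_box, long_box, open_jar, open_box below 0.02 m/s and angular speed of each of tin, jar, square_box, long_box below 0.2 rad/s and horizontal distance between jar and insert_jar below 0.012 m and z of jar in the frame of insert_jar between -0.006 and 0.006 m and horizontal distance between square_box and insert_square below 0.012 m and z of square_box in the frame of insert_square between -0.006 and 0.006 m and horizontal distance between long_box and insert_long below 0.012 m and z of long_box in the frame of insert_long between -0.006 and 0.006 m and distance of each of open_jar, open_box from where it was at the start of the episode below 0.02 m); the robot touches nothing.
It fails at once if one of the four goods is tipped over (more than 0.7 rad) (angle between any of tin, jar, square_box, long_box's own z axis and vertical above 0.7 rad).
It also fails if it takes over 112 s, if anything falls off the work surface, if the arm or the gripper's body presses on something with over 40 N, if the wrist force passes 120 N, or if a joint passes its speed limit or range.

## Robot

A 7-joint arm with a two-finger parallel gripper is mounted at the origin on the work surface. World frame = base frame: x ahead of the robot, y to its left, z up, the work surface at z = 0. Lengths are in m, angles in rad, forces in N, time in s.
With the tool pointing down it reaches from about 0.425 to 0.95 m from the base axis. Payload 4.7 kg.
Tool frame: the origin (TCP) lies at the very end of the fingers, on their centre line; the grasp point (between the pads) lies 19 mm behind it; z points along the fingers, y is the line along which they close (so a half turn about z gives the same grasp; the last joint's range is limited). The gripper opens to 87 mm and grips with 3 to 60 N. Pads are 19 mm wide; open, the fingers measure 117 mm over their backs; the gripper's body (75 mm by 190 mm) begins 51 mm behind the grasp point.
Start: joints at [-0.029, 0.469, -0.049, 1.532, 0.024, 1.141, -0.082], TCP at [0.675, 0, 0.223] pointing down, gripper open.
Joint ranges: [-2.59, 2.59], [-0.33, 1.99], [-1.39, 1.29], [0.1, 2.45], [-1.04, 4.18], [0.21, 1.99], [-2.66, 2.66]. Speed limits (rad/s): [2.57, 2.57, 3.14, 3.14, 3.14, 3.14, 3.14].

## Interface

Orientations are given as a unit quaternion [w, x, y, z].
In Python, from bench import * gives the robot as it stands.
- The arm moves only by the tool jog_arm, never from a script. Its argument "targets" is a list of rows, each an object of numbers: "x", "y", "z": the shift along the tool's x, y, z in mm; "wx", "wy", "wz": the turn, a rotation vector about the tool's x, y, z in rad; "claw": the opening, from 0 (shut) to 1 (fully open). A call has 1 to 5 rows; each row is the pose to reach, as a shift and turn from the pose commanded when the call began, along the tool's axes at that moment; what a row does not reach only later rows make up. A row lasts 1/12 s, in which the tool goes at most 41.7 mm and 7.16 degrees, less where a joint would pass 70% of its speed; a pose out of reach is approached as far as the arm can. A call with a gripper value outside its range is refused whole. The fingers move at their own pace and stop on an object; the grip force is fixed at half the most. Time passes only in rows, so rows that repeat a pose let the fingers close. It gives the time, the measured TCP pose, the force, the opening and the grip force at its end, in the units of the state.
- observe(): the state, without advancing time (a new reading comes with each control period).
- snapshot(name): name is "scene" or "side" or "wrist"; returns a dict with "pixels" (420x560x3 uint8, red, green, blue), "mtx" (3x3 intrinsics, pixels), "k1" (the pictures are not rectified: a ray, as slopes to the right and down, at radius r is drawn at 1 + k1 r^2 times it, then the intrinsics apply), "pose" (4x4, takes a point from camera to world coordinates); the wrist camera has in their place "hand_eye" (4x4, takes a point from camera to tool coordinates, whose origin is the TCP and whose axes are the flange's). Camera axes: x right, y up, looking along -z (the intrinsics and any distortion apply to the point x, -y, -z); pixel columns grow to the right and rows downward; lengths in m; the calibration is good to about 2 mm. A picture is of the moment at which its call begins: read the wrist's pose just before it. There is no depth.
- finish_job(): hands the job in; it is judged then, once.
The state is a dict: "t": time; "qpos": joint angles; "dq": joint speeds; "joint_torque": joint torques, N m; "ee_pos": TCP position; "ee_rot": TCP orientation; "force": force on the tool from outside, world axes, zero at the start; "wrist_torque": the same for the moment, N m; "finger_gap": opening from 0.0 (shut) to 1.0 (fully open); "grip_force": force on a finger pad.
Only numpy, scipy, OpenCV 4.12 (cv2) and the standard library are available. Lean on these libraries where they do the work, as an engineer would, in place of code of your own. Each camera call takes 0.05 s, during which the arm holds its last target. There are 200 camera calls.

## Working session

There is one attempt and no reset: what is moved stays moved. The work goes in short steps, Python scripts to look and compute and a tool call to move; the robot and the scene stay as the last step left them, time stands still between calls to the robot, and variables do not carry over. Pictures are saved under pics/ and viewed, at most 14 in all, crops included, and the job is handed in when it is done.

Besides the shell and the picture viewer there is one more tool, called as a command line: name --argument value ..., lists and objects as JSON in quotes. jog_arm: Moves the arm, as the interface text tells. Its arguments: {"type":"object","properties":{"targets":{"type":"array"}},"required":["targets"]}

```bash
mkdir -p pics; ls; python3 - <<'E'
from bench import *
import cv2
s=observe();print(s['t'],s['ee_pos'],s['ee_rot'],s['finger_gap'])
import pickle
D={}
for n in("scene","side","wrist"):
    d=snapshot(n);D[n]=d;cv2.imwrite(f"pics/{n}0.png",d["pixels"][:,:,::-1]);print(n,d["mtx"].tolist() if hasattr(d["mtx"],'tolist') else d["mtx"],d["k1"],d.get("pose",d.get("hand_eye")))
D['state']=s
pickle.dump(D,open("d0.pkl","wb"))
E
```

```text
pics
0.0 [6.74399818e-01 1.09232865e-05 2.21490996e-01] [-6.56924726e-04  7.07081688e-01  7.07131200e-01 -7.21923719e-04] 1.002074940728174
scene [[505.771408140904, 0.0, 277.0567956187944], [0.0, 505.771408140904, 206.1304182110307], [0.0, 0.0, 1.0]] -0.1495965087028208 [[-0.05041673 -0.52489501  0.84967251  1.56681716]
 [ 0.99869326 -0.019373    0.04729123  0.07520414]
 [-0.00836223  0.85094648  0.52518584  0.71017431]
 [ 0.          0.          0.          1.        ]]
side [[423.99954336603867, 0.0, 280.0343462951557], [0.0, 423.99954336603867, 210.55614103246873], [0.0, 0.0, 1.0]] -0.04597130869861191 [[-0.88733481  0.26561433 -0.37694293  0.12769813]
 [-0.46077754 -0.47896955  0.74717617  0.81803523]
 [ 0.01791651  0.83668226  0.54739547  0.65994003]
 [ 0.          0.          0.          1.        ]]
wrist [[340.2890814001534, 0.0, 280.4197721705428], [0.0, 340.2890814001534, 211.90966721645856], [0.0, 0.0, 1.0]] -0.01764216548241082 [[ 3.04638890e-04  9.66766557e-01  2.55660577e-01  7.02023608e-02]
 [ 9.99999953e-01 -3.05099629e-04 -3.78578412e-05  5.26594186e-04]
 [ 4.14022523e-05  2.55660576e-01 -9.66766605e-01 -1.61311253e-01]
 [ 0.00000000e+00  0.00000000e+00  0.00000000e+00  1.00000000e+00]]
```

View pics/scene0.png

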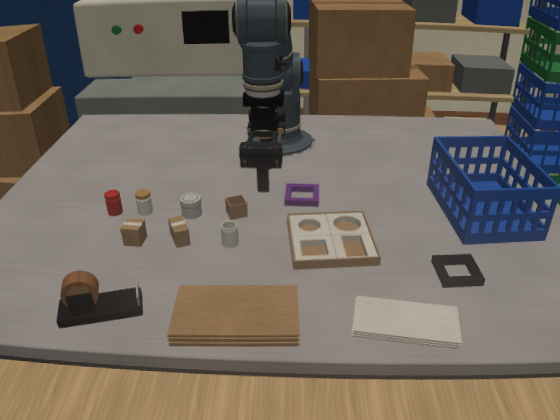

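View pics/side0.png

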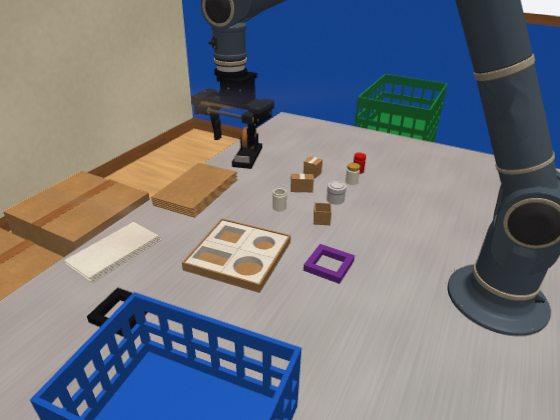

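View pics/wrist0.png

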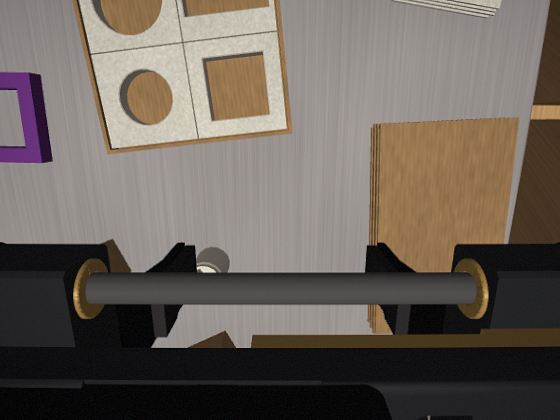

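The scene view shows the goods on the robot's right:
- Two jar candidates: brass-lidded white at (144,202), and red at (113,203), which is a look-alike to leave alone.
- Tin at (191,205).
- Box candidates at (134,232), (179,231) and (237,207). The last is hollow, so it is the open box.
- Open jar at (230,234).
- Carton at (331,238).
- Purple and black frames at (302,194) and (457,270), both look-alikes.

One enlarged crop will confirm which is which.

```bash
cat > h.py <<'E'
import numpy as np, cv2, pickle
from scipy.spatial.transform import Rotation as R
def T(s):
    q=s['ee_rot'];M=np.eye(4);M[:3,:3]=R.from_quat([q[1],q[2],q[3],q[0]]).as_matrix();M[:3,3]=s['ee_pos'];return M
def rays(d,px,s=None):
    P=np.array(d['pose']) if 'pose' in d else T(s)@np.array(d['hand_eye'])
    u=(np.atleast_2d(px).astype(float)-np.array(d['mtx'])[:2,2])/d['mtx'][0][0]
    v=cv2.undistortPoints(u[:,None],np.eye(3),np.array([d['k1'],0,0,0.]))[:,0]
    D=np.c_[v[:,0],-v[:,1],-np.ones(len(v))]@P[:3,:3].T
    return P[:3,3],D
def plane(d,px,z,s=None):
    o,D=rays(d,px,s);return o+D*((z-o[2])/D[:,2])[:,None]
E
python3 - <<'E'
from h import *
D=pickle.load(open('d0.pkl','rb'))
d=D['scene']
for n,p,z in [("jar top",(143,194),.06),("tin top",(190.5,198),.05),("sq",(134,226),.05),("long",(178,224),.046),("openbox",(236,201),.042),("openjar",(230,226),.054),("red",(113,195),.06),("carton",(331,238),.022)]:
    print(n,plane(d,p,z).round(3)[0])
a=cv2.resize(d['pixels'][175:260,90:400],None,fx=2.55,fy=2.55,interpolation=cv2.INTER_CUBIC)
b=cv2.resize(D['side']['pixels'][140:290,180:400],None,fx=2.1,fy=2.1,interpolation=cv2.INTER_CUBIC)
c=np.zeros((a.shape[0]+b.shape[0],a.shape[1],3),np.uint8);c[:a.shape[0]]=a;c[a.shape[0]:,:b.shape[1]]=b
print(c.shape);cv2.imwrite('pics/crop1.png',c[:,:,::-1])
E
```

```text
jar top [ 0.468 -0.333  0.06 ]
tin top [ 0.467 -0.209  0.05 ]
sq [ 0.601 -0.319  0.05 ]
long [ 0.582 -0.217  0.046]
openbox [ 0.465 -0.091  0.042]
openjar [ 0.597 -0.089  0.054]
red [ 0.476 -0.412  0.06 ]
carton [0.591 0.147 0.022]
(532, 790, 3)
```

View pics/crop1.png

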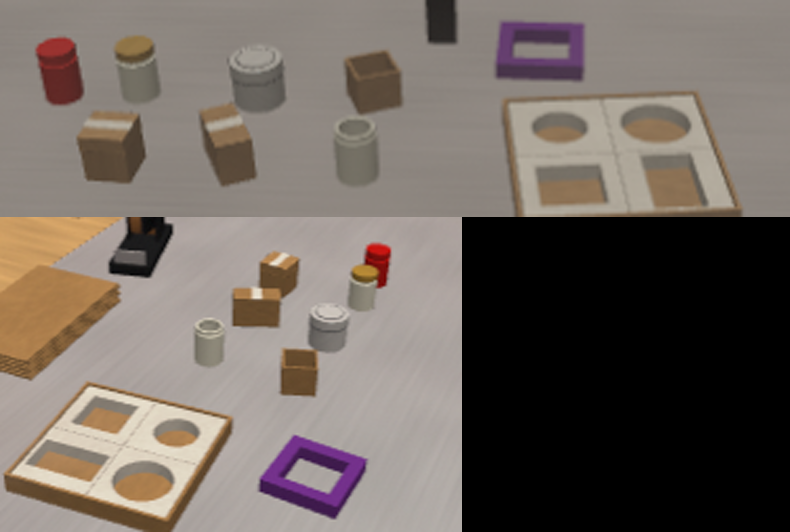

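The crop confirms the identities: brass-lidded jar, tin, square box (white band) and long box to the left. The rejects are open_box and open_jar. In the carton, x-low/y-low is the jar pocket, x-low/y-high is tin, x-high/y-low is square, and x-high/y-high is long (oblong along x). Next I'll look from above with the wrist camera.

jog_arm --targets '[{"x": 30, "y": -25, "z": -25}, {"x": 60, "y": -50, "z": -50}, {"x": 60, "y": -70, "z": -70}, {"x": 60, "y": -70, "z": -70}, {"x": 60, "y": -70, "z": -70}]'

```text
schema error: expected keys x, y, z, wx, wy, wz, claw
```

jog_arm --targets '[{"x": 30, "y": -25, "z": -25, "wx": 0, "wy": 0, "wz": 0, "claw": 1}, {"x": 60, "y": -50, "z": -50, "wx": 0, "wy": 0, "wz": 0, "claw": 1}, {"x": 60, "y": -70, "z": -70, "wx": 0, "wy": 0, "wz": 0, "claw": 1}, {"x": 60, "y": -70, "z": -70, "wx": 0, "wy": 0, "wz": 0, "claw": 1}, {"x": 60, "y": -70, "z": -70, "wx": 0, "wy": 0, "wz": 0, "claw": 1}]'

```text
t: 0.57
ee_pos: [0.6048, 0.0611, 0.2946]
ee_rot: [0.001, 0.706, 0.708, 0.001]
force: [0.6, -0.8, -0.7]
finger_gap: 1.0
grip_force: 0.0
```

```bash
cat > cap.py <<'E'
import sys
from bench import *
from h import *
def cap(n):
    s=observe();d=snapshot("wrist");d['s']=s
    pickle.dump(d,open(n+'.pkl','wb'));cv2.imwrite(f"pics/{n}.png",d["pixels"][:,:,::-1])
    print(s['t'],s['ee_pos'].round(4),R.from_matrix(T(s)[:3,:3]).as_rotvec().round(4),abs(s['dq']).max().round(4));return d,s
if __name__=="__main__":cap(sys.argv[1])
E
python3 cap.py w1
```

```text
0.5667 [0.6048 0.0611 0.2946] [2.2176 2.2221 0.0046] 0.0522
```

View pics/w1.png

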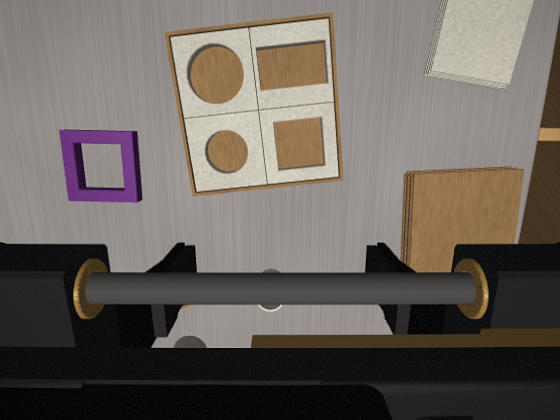

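jog_arm --targets '[{"x": -41, "y": -10, "z": 0, "wx": 0, "wy": 0, "wz": 0, "claw": 1}, {"x": -82, "y": -20, "z": 0, "wx": 0, "wy": 0, "wz": 0, "claw": 1}, {"x": -120, "y": -30, "z": 0, "wx": 0, "wy": 0, "wz": 0, "claw": 1}, {"x": -160, "y": -40, "z": 0, "wx": 0, "wy": 0, "wz": 0, "claw": 1}, {"x": -200, "y": -50, "z": 0, "wx": 0, "wy": 0, "wz": 0, "claw": 1}]'

```text
t: 1.03
ee_pos: [0.5539, -0.143, 0.2908]
ee_rot: [-0.001, 0.708, 0.706, -0.001]
force: [0.8, -0.2, 0.4]
finger_gap: 1.001
grip_force: 0.0
```

jog_arm --targets '[{"x": -40, "y": 0, "z": 0, "wx": 0, "wy": 0, "wz": 0, "claw": 1}, {"x": -80, "y": 0, "z": 0, "wx": 0, "wy": 0, "wz": 0, "claw": 1}, {"x": -120, "y": 0, "z": 0, "wx": 0, "wy": 0, "wz": 0, "claw": 1}, {"x": -160, "y": 0, "z": 0, "wx": 0, "wy": 0, "wz": 0, "claw": 1}, {"x": -180, "y": 0, "z": 0, "wx": 0, "wy": 0, "wz": 0, "claw": 1}]'

```text
t: 1.45
ee_pos: [0.5524, -0.3276, 0.2904]
ee_rot: [-0.0, 0.71, 0.704, -0.002]
force: [-0.6, -0.9, -0.4]
finger_gap: 1.0
grip_force: 0.0
```

jog_arm --targets '[{"x": -20, "y": 0, "z": 0, "wx": 0, "wy": 0, "wz": 0, "claw": 1}, {"x": -20, "y": 0, "z": 0, "wx": 0, "wy": 0, "wz": 0, "claw": 1}, {"x": -20, "y": 0, "z": 0, "wx": 0, "wy": 0, "wz": 0, "claw": 1}, {"x": -20, "y": 0, "z": 0, "wx": 0, "wy": 0, "wz": 0, "claw": 1}]'

```text
t: 1.78
ee_pos: [0.5549, -0.3394, 0.2911]
ee_rot: [-0.001, 0.707, 0.707, -0.0]
force: [-0.1, 0.7, -0.4]
finger_gap: 1.0
grip_force: 0.0
```

```bash
python3 cap.py w2
```

```text
1.7833 [ 0.5549 -0.3394  0.2911] [-2.2196e+00 -2.2197e+00  1.0000e-04] 0.0181
```

View pics/w2.png

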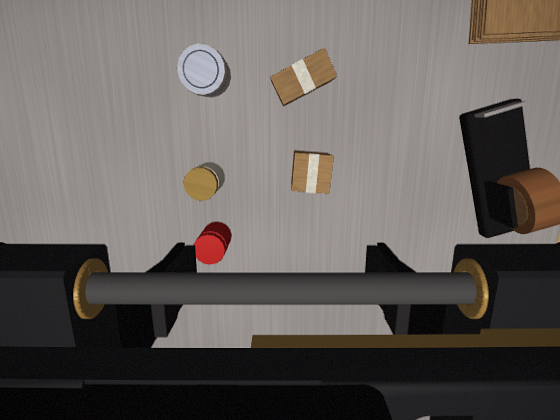

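w1 shows the whole carton: tin pocket (217,74), long (293,65), jar (228,151) and square (299,143). w2 shows tin (201,69), long box (303,76), square box (312,172), brass jar (201,183) and the red look-alike (211,243).

```bash
cat > m1.py <<'E'
from h import *
def load(n):
    d=pickle.load(open(n+'.pkl','rb'));return d,d['s'],cv2.cvtColor(d['pixels'],cv2.COLOR_RGB2HSV)
def big(m,box):
    k=np.zeros_like(m);a,b,c,e=box;k[b:e,a:c]=m[b:e,a:c]
    return max(cv2.findContours(k,cv2.RETR_EXTERNAL,cv2.CHAIN_APPROX_NONE)[0],key=cv2.contourArea)[:,0]
def rect(d,s,c,z,name):
    p=plane(d,c,z,s)[:,:2]*1000;r=cv2.minAreaRect(cv2.convexHull(p.astype(np.float32)))
    print(name,np.round(r[0],1),np.round(r[1],1),round(r[2],1));return r
if __name__=="__main__":
    d,s,H=load('w1')
    print(H[60,300],H[10:20,200:210].mean((0,1)),'card',H[35,200],'table',H[220,230],'rim',H[186,300])
    m=((H[...,2]>165)&(H[...,1]<60)|(H[...,1]>75)).astype(np.uint8)
    rect(d,s,big(m,(150,5,360,215)),.024,'carton')
    for n,b in dict(tin=(185,40,250,110),long=(253,38,332,95),jar=(203,125,252,178),sq=(270,113,330,175)).items():
        rect(d,s,big((H[...,1]>75).astype(np.uint8),b),.004,'floor '+n)
    d,s,H=load('w2')
    print('tin',H[69,201],'edge',H[75,226],'jar',H[183,201],H[170,210],'sq',H[172,300],'band',H[172,313],'long',H[80,290],'tab',H[120,250])
    V=H[...,2];S=H[...,1]
    rect(d,s,big((S>75).astype(np.uint8),(180,160,228,203)),.06,'jar')
    br=((S>75)|(V>200)).astype(np.uint8)
    rect(d,s,big(br,(265,40,345,110)),.046,'long');rect(d,s,big(br,(285,142,340,200)),.05,'sq')
    g=cv2.medianBlur(V,3);mt=((H[...,0]>100)&(S>15)|(V>190)).astype(np.uint8)
    rect(d,s,big(mt,(170,38,232,100)),.05,'tin')
    crop=np.hstack([cv2.resize(d['pixels'][35:105,170:345],None,fx=4.4,fy=4.4)])
    crop2=cv2.resize(d['pixels'][140:205,170:345],None,fx=4.4,fy=4.4)
    cv2.imwrite('pics/c2.png',np.vstack([crop,crop2])[:,:,::-1])
E
python3 m1.py
```

```text
[ 16 122 140] [ 10.67  14.05 146.27] card [ 22  24 200] table [ 13  15 158] rim [  5  10 149]
carton [578.8 146.2] [195.6 195.2] 6.2
floor tin [526.7 188.6] [67.1 64.3] 44.9
floor long [619.9 198.3] [82.6 46.5] 6.3
floor jar [536.8  94.1] [51.4 51.9] 0.1
floor sq [630.1 104.7] [60.2 60.3] 6.2
tin [114  21 194] edge [ 0  4 71] jar [ 20 142 160] [ 17 170  57] sq [ 17 120 162] band [ 23  25 206] long [ 16 121 147] tab [ 13  15 157]
jar [ 461.3 -338.2] [39.5 38.1] 43.5
long [ 580.3 -219.6] [68.5 34.9] 26.9
sq [ 592.  -326.2] [47.8 46.7] 85.6
tin [ 466.6 -211.6] [49.8 50.3] 44.7
```

View pics/c2.png

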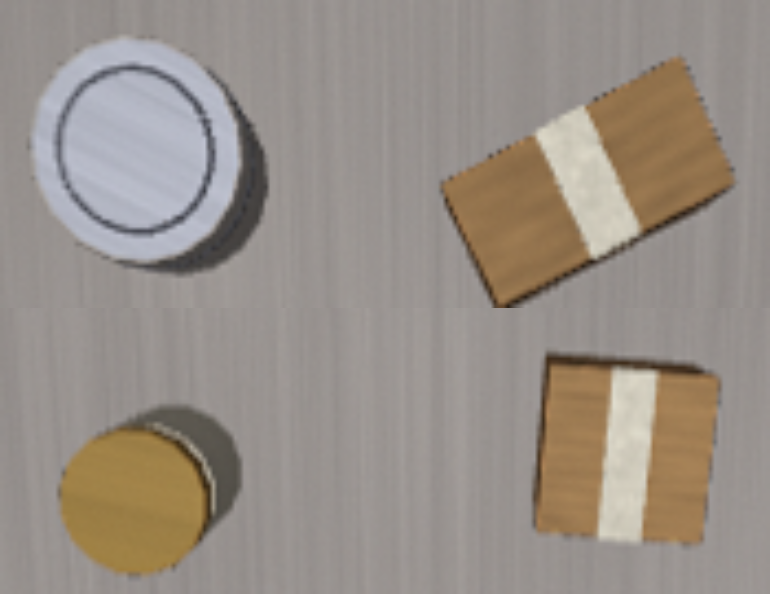

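The sizes check out: carton 195.6 mm, yaw 6.2°, and pockets on the 93 mm grid. Target pocket centres are jar (537.6, 95.0), tin (527.6, 187.4), square (630, 105) and long (620, 197.4). I'll start with the jar at (461, -338).

jog_arm --targets '[{"x": 0, "y": -30, "z": 28, "wx": 0, "wy": 0, "wz": 0, "claw": 1}, {"x": 0, "y": -60, "z": 56, "wx": 0, "wy": 0, "wz": 0, "claw": 1}, {"x": 1, "y": -92, "z": 80, "wx": 0, "wy": 0, "wz": 0, "claw": 1}, {"x": 1, "y": -94, "z": 120, "wx": 0, "wy": 0, "wz": 0, "claw": 1}, {"x": 1, "y": -94, "z": 160, "wx": 0, "wy": 0, "wz": 0, "claw": 1}]'

```text
t: 2.25
ee_pos: [0.46, -0.3386, 0.1329]
ee_rot: [0.002, 0.707, 0.707, 0.0]
force: [1.4, -0.1, -0.5]
finger_gap: 1.001
grip_force: 0.0
```

jog_arm --targets '[{"x": 0, "y": 0, "z": 20, "wx": 0, "wy": 0, "wz": 0, "claw": 1}, {"x": 0, "y": 0, "z": 30, "wx": 0, "wy": 0, "wz": 0, "claw": 1}, {"x": 0, "y": 0, "z": 30, "wx": 0, "wy": 0, "wz": 0, "claw": 1}, {"x": 0, "y": 0, "z": 30, "wx": 0, "wy": 0, "wz": 0, "claw": 1}]'

```text
t: 2.58
ee_pos: [0.4621, -0.3386, 0.1033]
ee_rot: [0.001, 0.707, 0.708, 0.0]
force: [-0.8, 0.1, 0.2]
finger_gap: 0.997
grip_force: 0.0
```

```bash
cat > go.py <<'E'
# usage: go.py x y z yaw_deg -> needed shift in tool axes (mm), wz (rad)
import sys
from bench import *
from h import *
s=observe();M=T(s);x,y,z,f=map(float,sys.argv[1:5])
d=M[:3,:3].T@(np.array([x,y,z])/1000-M[:3,3])*1000
yaw=np.arctan2(M[1,1],M[0,1]);print('t',round(s['t'],2),'pos',(s['ee_pos']*1000).round(1),'yaw',np.degrees(yaw).round(2),'tilt',np.degrees(np.arccos(-M[2,2])).round(2))
print('shift',d.round(1),'wz',round(-(np.radians(f)-yaw),3),'force',s['force'].round(1),'gap',round(s['finger_gap']*87,1))
E
python3 go.py 461 -338 25 0
```

```text
t 2.58 pos [ 462.1 -338.6  103.3] yaw 0.08 tilt 0.07
shift [ 0.6 -1.2 78.3] wz 0.001 force [-0.8  0.1  0.2] gap 86.8
```

jog_arm --targets '[{"x": 0, "y": -1, "z": 30, "wx": 0, "wy": 0, "wz": 0, "claw": 1}, {"x": 0, "y": -1, "z": 60, "wx": 0, "wy": 0, "wz": 0, "claw": 1}, {"x": 0, "y": -1, "z": 78, "wx": 0, "wy": 0, "wz": 0, "claw": 1}, {"x": 0, "y": -1, "z": 78, "wx": 0, "wy": 0, "wz": 0, "claw": 1}, {"x": 0, "y": -1, "z": 78, "wx": 0, "wy": 0, "wz": 0, "claw": 1}]'

```text
t: 3.0
ee_pos: [0.4611, -0.3393, 0.0257]
ee_rot: [0.001, 0.707, 0.707, 0.0]
force: [-0.1, -0.5, -0.1]
finger_gap: 1.004
grip_force: 0.0
```

jog_arm --targets '[{"x": 0, "y": 0, "z": 0, "wx": 0, "wy": 0, "wz": 0, "claw": 0.6}, {"x": 0, "y": 0, "z": 0, "wx": 0, "wy": 0, "wz": 0, "claw": 0.5}, {"x": 0, "y": 0, "z": 0, "wx": 0, "wy": 0, "wz": 0, "claw": 0.4}, {"x": 0, "y": 0, "z": 0, "wx": 0, "wy": 0, "wz": 0, "claw": 0.3}, {"x": 0, "y": 0, "z": 0, "wx": 0, "wy": 0, "wz": 0, "claw": 0.3}]'

```text
t: 3.42
ee_pos: [0.4605, -0.3392, 0.0253]
ee_rot: [0.001, 0.707, 0.707, 0.0]
force: [0.5, 0.0, -0.0]
finger_gap: 0.704
grip_force: 0.0
```

jog_arm --targets '[{"x": 0, "y": 0, "z": 0, "wx": 0, "wy": 0, "wz": 0, "claw": 0.3}, {"x": 0, "y": 0, "z": 0, "wx": 0, "wy": 0, "wz": 0, "claw": 0.3}, {"x": 0, "y": 0, "z": 0, "wx": 0, "wy": 0, "wz": 0, "claw": 0.3}, {"x": 0, "y": 0, "z": 0, "wx": 0, "wy": 0, "wz": 0, "claw": 0.3}, {"x": 0, "y": 0, "z": 0, "wx": 0, "wy": 0, "wz": 0, "claw": 0.3}]'

```text
t: 3.83
ee_pos: [0.46, -0.3389, 0.0245]
ee_rot: [-0.0, 0.707, 0.707, 0.0]
force: [0.3, 0.1, 0.8]
finger_gap: 0.448
grip_force: 30.3
```

jog_arm --targets '[{"x": 0, "y": 0, "z": 0, "wx": 0, "wy": 0, "wz": 0, "claw": 0.3}, {"x": 0, "y": 0, "z": 0, "wx": 0, "wy": 0, "wz": 0, "claw": 0.3}, {"x": 0, "y": 0, "z": -30, "wx": 0, "wy": 0, "wz": 0, "claw": 0.3}, {"x": 0, "y": 0, "z": -60, "wx": 0, "wy": 0, "wz": 0, "claw": 0.3}, {"x": 0, "y": 0, "z": -100, "wx": 0, "wy": 0, "wz": 0, "claw": 0.3}]'

```text
t: 4.25
ee_pos: [0.4582, -0.3378, 0.1232]
ee_rot: [-0.003, 0.707, 0.707, -0.001]
force: [0.1, -1.3, -0.5]
finger_gap: 0.457
grip_force: 30.3
```

jog_arm --targets '[{"x": 20, "y": 5, "z": -15, "wx": 0, "wy": 0, "wz": 0, "claw": 0.3}, {"x": 60, "y": 15, "z": -20, "wx": 0, "wy": 0, "wz": 0, "claw": 0.3}, {"x": 100, "y": 25, "z": -20, "wx": 0, "wy": 0, "wz": 0, "claw": 0.3}, {"x": 140, "y": 35, "z": -20, "wx": 0, "wy": 0, "wz": 0, "claw": 0.3}, {"x": 180, "y": 45, "z": -20, "wx": 0, "wy": 0, "wz": 0, "claw": 0.3}]'

```text
t: 4.67
ee_pos: [0.5049, -0.1572, 0.1447]
ee_rot: [0.0, 0.707, 0.707, 0.0]
force: [1.3, 0.8, -1.0]
finger_gap: 0.45
grip_force: 30.3
```

jog_arm --targets '[{"x": 40, "y": 8, "z": 0, "wx": 0, "wy": 0, "wz": 0, "claw": 0.3}, {"x": 80, "y": 16, "z": 0, "wx": 0, "wy": 0, "wz": 0, "claw": 0.3}, {"x": 120, "y": 24, "z": 0, "wx": 0, "wy": 0, "wz": 0, "claw": 0.3}, {"x": 160, "y": 30, "z": 0, "wx": 0, "wy": 0, "wz": 0, "claw": 0.3}, {"x": 200, "y": 32, "z": 0, "wx": 0, "wy": 0, "wz": 0, "claw": 0.3}]'

```text
t: 5.08
ee_pos: [0.5374, 0.0431, 0.1444]
ee_rot: [0.0, 0.707, 0.707, 0.0]
force: [-0.4, -0.1, -1.9]
finger_gap: 0.452
grip_force: 30.3
```

jog_arm --targets '[{"x": 35, "y": 2, "z": 10, "wx": 0, "wy": 0, "wz": 0, "claw": 0.3}, {"x": 53, "y": 2, "z": 30, "wx": 0, "wy": 0, "wz": 0, "claw": 0.3}, {"x": 53, "y": 2, "z": 50, "wx": 0, "wy": 0, "wz": 0, "claw": 0.3}, {"x": 53, "y": 2, "z": 50, "wx": 0, "wy": 0, "wz": 0, "claw": 0.3}, {"x": 53, "y": 2, "z": 50, "wx": 0, "wy": 0, "wz": 0, "claw": 0.3}]'

```text
t: 5.5
ee_pos: [0.538, 0.0934, 0.0936]
ee_rot: [-0.001, 0.707, 0.707, -0.001]
force: [-0.1, -1.1, -2.0]
finger_gap: 0.447
grip_force: 30.3
```

```bash
python3 go.py 537.6 95 30 0; python3 cap.py w3
```

```text
t 5.5 pos [538.   93.4  93.6] yaw -0.01 tilt 0.18
shift [ 1.7 -0.2 63.6] wz -0.0 force [-0.1 -1.1 -2. ] gap 38.9
5.5 [0.538  0.0934 0.0936] [-2.2207 -2.2204  0.0046] 0.0317
```

View pics/w3.png

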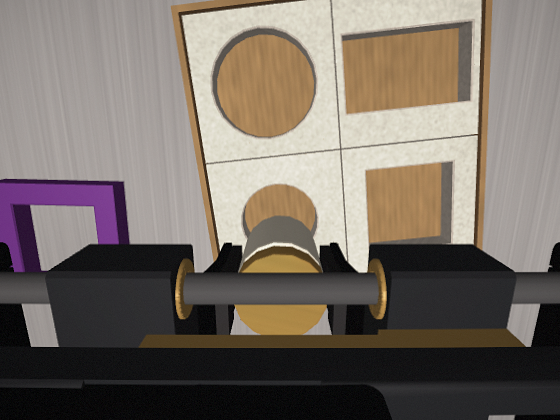

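The view shows the jar held upright between the fingers at (283,290), above the small round pocket at (280,215). I'll lower it.

jog_arm --targets '[{"x": 2, "y": 0, "z": 25, "wx": 0, "wy": 0, "wz": 0, "claw": 0.3}, {"x": 2, "y": 0, "z": 45, "wx": 0, "wy": 0, "wz": 0, "claw": 0.3}, {"x": 2, "y": 0, "z": 58, "wx": 0, "wy": 0, "wz": 0, "claw": 0.3}, {"x": 2, "y": 0, "z": 64, "wx": 0, "wy": 0, "wz": 0, "claw": 0.3}, {"x": 2, "y": 0, "z": 64, "wx": 0, "wy": 0, "wz": 0, "claw": 0.3}]'

```text
t: 5.97
ee_pos: [0.5391, 0.0949, 0.0304]
ee_rot: [0.0, 0.708, 0.706, -0.0]
force: [0.1, -0.2, -1.7]
finger_gap: 0.45
grip_force: 30.3
```

jog_arm --targets '[{"x": 0, "y": 0, "z": 0, "wx": 0, "wy": 0, "wz": 0, "claw": 0.3}, {"x": 0, "y": 0, "z": 0, "wx": 0, "wy": 0, "wz": 0, "claw": 0.7}, {"x": 0, "y": 0, "z": 0, "wx": 0, "wy": 0, "wz": 0, "claw": 0.7}, {"x": 0, "y": 0, "z": 0, "wx": 0, "wy": 0, "wz": 0, "claw": 0.7}, {"x": 0, "y": 0, "z": 0, "wx": 0, "wy": 0, "wz": 0, "claw": 0.7}]'

```text
t: 6.38
ee_pos: [0.5396, 0.0962, 0.0314]
ee_rot: [0.0, 0.707, 0.707, 0.001]
force: [0.5, 0.6, -0.2]
finger_gap: 0.654
grip_force: 0.0
```

jog_arm --targets '[{"x": 0, "y": 0, "z": -20, "wx": 0, "wy": 0, "wz": 0, "claw": 0.7}, {"x": 0, "y": 0, "z": -60, "wx": 0, "wy": 0, "wz": 0, "claw": 0.7}, {"x": 0, "y": 0, "z": -100, "wx": 0, "wy": 0, "wz": 0, "claw": 0.8}, {"x": -40, "y": -10, "z": -110, "wx": 0, "wy": 0, "wz": 0, "claw": 1}, {"x": -80, "y": -20, "z": -110, "wx": 0, "wy": 0, "wz": 0, "claw": 1}]'

```text
t: 6.8
ee_pos: [0.5224, 0.0186, 0.145]
ee_rot: [0.003, 0.705, 0.709, 0.004]
force: [-0.2, -1.7, -0.8]
finger_gap: 0.848
grip_force: 0.0
```

```bash
python3 go.py 466.6 -211.6 100 0; python3 cap.py w4
```

```text
t 6.8 pos [522.4  18.6 145. ] yaw 0.38 tilt 0.58
shift [-229.9  -57.8   43.9] wz 0.007 force [-0.2 -1.7 -0.8] gap 73.8
6.8 [0.5224 0.0186 0.145 ] [2.2102 2.2248 0.0133] 0.9517
```

View pics/w4.png

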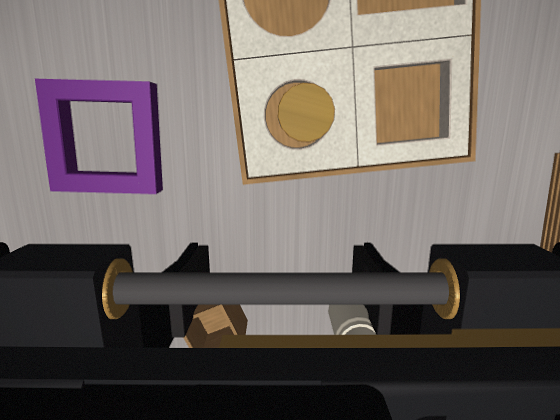

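The jar stands in its small round pocket at (307,112). Next is the tin.

jog_arm --targets '[{"x": -40, "y": -12, "z": 0, "wx": 0, "wy": 0, "wz": 0, "claw": 1}, {"x": -80, "y": -24, "z": 0, "wx": 0, "wy": 0, "wz": 0, "claw": 1}, {"x": -120, "y": -36, "z": 0, "wx": 0, "wy": 0, "wz": 0, "claw": 1}, {"x": -160, "y": -48, "z": 0, "wx": 0, "wy": 0, "wz": 0, "claw": 1}, {"x": -195, "y": -54, "z": 0, "wx": 0, "wy": 0, "wz": 0, "claw": 1}]'

```text
t: 7.27
ee_pos: [0.4631, -0.1811, 0.1408]
ee_rot: [-0.0, 0.708, 0.706, -0.0]
force: [-0.2, 0.1, -0.4]
finger_gap: 0.998
grip_force: 0.0
```

jog_arm --targets '[{"x": -20, "y": 0, "z": 10, "wx": 0, "wy": 0, "wz": 0, "claw": 1}, {"x": -20, "y": 0, "z": 45, "wx": 0, "wy": 0, "wz": 0, "claw": 1}, {"x": -20, "y": 0, "z": 45, "wx": 0, "wy": 0, "wz": 0, "claw": 1}, {"x": -20, "y": 0, "z": 45, "wx": 0, "wy": 0, "wz": 0, "claw": 1}]'

```text
t: 7.6
ee_pos: [0.4637, -0.198, 0.0945]
ee_rot: [-0.002, 0.707, 0.707, -0.001]
force: [-0.5, 0.0, -0.4]
finger_gap: 1.0
grip_force: 0.0
```

```bash
python3 go.py 466.6 -211.6 25 0; python3 - <<'E'
from h import *
d=pickle.load(open('w4.pkl','rb'));print(plane(d,[(307,112)],.064,d['s']))
E
```

```text
t 7.6 pos [ 463.7 -198.    94.5] yaw -0.01 tilt 0.24
shift [-13.8   3.2  69.5] wz -0.0 force [-0.5  0.  -0.4] gap 87.0
[[0.5414286 0.0957604 0.064    ]]
```

jog_arm --targets '[{"x": -14, "y": 3, "z": 10, "wx": 0, "wy": 0, "wz": 0, "claw": 1}, {"x": -14, "y": 3, "z": 40, "wx": 0, "wy": 0, "wz": 0, "claw": 1}, {"x": -14, "y": 3, "z": 62, "wx": 0, "wy": 0, "wz": 0, "claw": 1}, {"x": -14, "y": 3, "z": 69, "wx": 0, "wy": 0, "wz": 0, "claw": 1}, {"x": -14, "y": 3, "z": 69, "wx": 0, "wy": 0, "wz": 0, "claw": 1}]'

```text
t: 8.02
ee_pos: [0.4679, -0.2114, 0.0262]
ee_rot: [-0.001, 0.706, 0.708, -0.0]
force: [-0.2, -0.1, -0.1]
finger_gap: 1.001
grip_force: 0.0
```

jog_arm --targets '[{"x": 0, "y": 0, "z": 0, "wx": 0, "wy": 0, "wz": 0, "claw": 0.4}, {"x": 0, "y": 0, "z": 0, "wx": 0, "wy": 0, "wz": 0, "claw": 0.4}, {"x": 0, "y": 0, "z": 0, "wx": 0, "wy": 0, "wz": 0, "claw": 0.4}, {"x": 0, "y": 0, "z": 0, "wx": 0, "wy": 0, "wz": 0, "claw": 0.4}, {"x": 0, "y": 0, "z": 0, "wx": 0, "wy": 0, "wz": 0, "claw": 0.4}]'

```text
t: 8.43
ee_pos: [0.4686, -0.2128, 0.0274]
ee_rot: [0.001, 0.707, 0.707, 0.0]
force: [0.8, 0.3, 0.2]
finger_gap: 0.704
grip_force: 0.0
```

jog_arm --targets '[{"x": 0, "y": 0, "z": 0, "wx": 0, "wy": 0, "wz": 0, "claw": 0.4}, {"x": 0, "y": 0, "z": 0, "wx": 0, "wy": 0, "wz": 0, "claw": 0.4}, {"x": 0, "y": 0, "z": 0, "wx": 0, "wy": 0, "wz": 0, "claw": 0.4}]'

```text
t: 8.68
ee_pos: [0.4679, -0.2127, 0.0269]
ee_rot: [-0.0, 0.707, 0.707, -0.0]
force: [-1.6, 0.2, 6.1]
finger_gap: 0.61
grip_force: 30.0
```

jog_arm --targets '[{"x": 0, "y": 0, "z": -30, "wx": 0, "wy": 0, "wz": 0, "claw": 0.4}, {"x": 0, "y": 0, "z": -70, "wx": 0, "wy": 0, "wz": 0, "claw": 0.4}, {"x": 20, "y": 3, "z": -105, "wx": 0, "wy": 0, "wz": 0, "claw": 0.4}, {"x": 60, "y": 9, "z": -120, "wx": 0, "wy": 0, "wz": 0, "claw": 0.4}, {"x": 100, "y": 15, "z": -120, "wx": 0, "wy": 0, "wz": 0, "claw": 0.4}]'

```text
t: 9.1
ee_pos: [0.4858, -0.1141, 0.1505]
ee_rot: [0.004, 0.709, 0.705, 0.002]
force: [1.1, 0.1, -1.9]
finger_gap: 0.613
grip_force: 30.0
```

jog_arm --targets '[{"x": 40, "y": 6, "z": 0, "wx": 0, "wy": 0, "wz": 0, "claw": 0.4}, {"x": 80, "y": 12, "z": 0, "wx": 0, "wy": 0, "wz": 0, "claw": 0.4}, {"x": 120, "y": 18, "z": 0, "wx": 0, "wy": 0, "wz": 0, "claw": 0.4}, {"x": 160, "y": 24, "z": 0, "wx": 0, "wy": 0, "wz": 0, "claw": 0.4}, {"x": 200, "y": 30, "z": 0, "wx": 0, "wy": 0, "wz": 0, "claw": 0.4}]'

```text
t: 9.52
ee_pos: [0.5128, 0.0891, 0.1463]
ee_rot: [-0.0, 0.707, 0.707, 0.0]
force: [0.6, -0.1, -0.9]
finger_gap: 0.614
grip_force: 30.0
```

jog_arm --targets '[{"x": 40, "y": 6, "z": 0, "wx": 0, "wy": 0, "wz": 0, "claw": 0.4}, {"x": 80, "y": 12, "z": 0, "wx": 0, "wy": 0, "wz": 0, "claw": 0.4}, {"x": 100, "y": 14, "z": 20, "wx": 0, "wy": 0, "wz": 0, "claw": 0.4}, {"x": 100, "y": 14, "z": 40, "wx": 0, "wy": 0, "wz": 0, "claw": 0.4}, {"x": 100, "y": 14, "z": 40, "wx": 0, "wy": 0, "wz": 0, "claw": 0.4}]'

```text
t: 9.93
ee_pos: [0.5239, 0.1881, 0.1027]
ee_rot: [-0.002, 0.706, 0.708, -0.003]
force: [-1.4, -1.0, -1.5]
finger_gap: 0.616
grip_force: 30.0
```

```bash
python3 go.py 527.6 187.4 32 0
```

```text
t 9.93 pos [523.9 188.1 102.7] yaw 0.22 tilt 0.44
shift [-0.6  4.2 70.6] wz 0.004 force [-1.4 -1.  -1.5] gap 53.6
```

jog_arm --targets '[{"x": -1, "y": 4, "z": 20, "wx": 0, "wy": 0, "wz": 0, "claw": 0.4}, {"x": -1, "y": 4, "z": 45, "wx": 0, "wy": 0, "wz": 0, "claw": 0.4}, {"x": -1, "y": 4, "z": 63, "wx": 0, "wy": 0, "wz": 0, "claw": 0.4}, {"x": -1, "y": 4, "z": 70, "wx": 0, "wy": 0, "wz": 0, "claw": 0.4}, {"x": -1, "y": 4, "z": 70, "wx": 0, "wy": 0, "wz": 0, "claw": 0.4}]'

```text
t: 10.35
ee_pos: [0.5301, 0.1846, 0.0353]
ee_rot: [-0.0, 0.708, 0.707, -0.002]
force: [-0.1, -0.1, -0.2]
finger_gap: 0.613
grip_force: 30.0
```

jog_arm --targets '[{"x": 0, "y": 0, "z": 0, "wx": 0, "wy": 0, "wz": 0, "claw": 0.4}, {"x": 0, "y": 0, "z": 0, "wx": 0, "wy": 0, "wz": 0, "claw": 0.8}, {"x": 0, "y": 0, "z": 0, "wx": 0, "wy": 0, "wz": 0, "claw": 0.8}, {"x": 0, "y": 0, "z": 0, "wx": 0, "wy": 0, "wz": 0, "claw": 0.8}, {"x": 0, "y": 0, "z": 0, "wx": 0, "wy": 0, "wz": 0, "claw": 0.8}]'

```text
t: 10.77
ee_pos: [0.5317, 0.1864, 0.0376]
ee_rot: [0.0, 0.707, 0.707, 0.001]
force: [-0.1, -0.1, 0.1]
finger_gap: 0.78
grip_force: 0.0
```

jog_arm --targets '[{"x": 0, "y": 0, "z": -20, "wx": 0, "wy": 0, "wz": 0, "claw": 0.8}, {"x": 0, "y": 0, "z": -60, "wx": 0, "wy": 0, "wz": 0, "claw": 0.8}, {"x": 0, "y": 0, "z": -100, "wx": 0, "wy": 0, "wz": 0, "claw": 0.9}, {"x": -40, "y": 5, "z": -115, "wx": 0, "wy": 0, "wz": 0, "claw": 1}, {"x": -80, "y": 10, "z": -115, "wx": 0, "wy": 0, "wz": 0, "claw": 1}]'

```text
t: 11.18
ee_pos: [0.544, 0.1096, 0.157]
ee_rot: [0.002, 0.704, 0.71, 0.005]
force: [0.8, -0.8, -0.5]
finger_gap: 0.941
grip_force: 0.0
```

jog_arm --targets '[{"x": -40, "y": 5, "z": 0, "wx": 0, "wy": 0, "wz": 0, "claw": 1}, {"x": -80, "y": 10, "z": 0, "wx": 0, "wy": 0, "wz": 0, "claw": 1}, {"x": -100, "y": 15, "z": 0, "wx": 0, "wy": 0, "wz": 0, "claw": 1}, {"x": -100, "y": 15, "z": 0, "wx": 0, "wy": 0, "wz": 0, "claw": 1}, {"x": -100, "y": 15, "z": 0, "wx": 0, "wy": 0, "wz": 0, "claw": 1}]'

```text
t: 11.6
ee_pos: [0.5563, 0.0047, 0.152]
ee_rot: [0.0, 0.708, 0.706, 0.0]
force: [-0.4, 0.3, -0.7]
finger_gap: 0.998
grip_force: 0.0
```

```bash
python3 go.py 580.3 -219.6 100 26.9; python3 cap.py w5
```

```text
t 11.6 pos [556.3   4.7 152. ] yaw -0.19 tilt 0.05
shift [-224.2   24.7   52. ] wz -0.473 force [-0.4  0.3 -0.7] gap 86.8
11.6 [0.5563 0.0047 0.152 ] [2.2247e+00 2.2173e+00 9.0000e-04] 0.0488
```

View pics/w5.png

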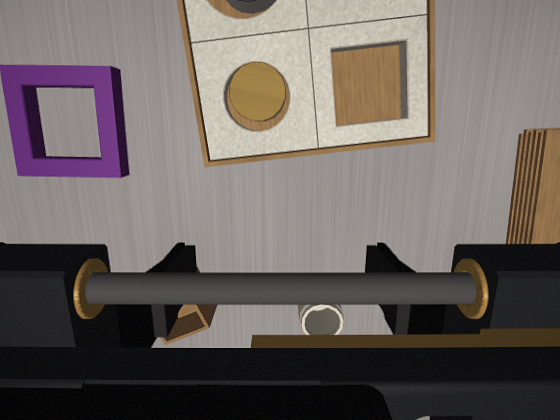

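The jar sits within its pocket at (257,92), and part of the tin is visible at (243,3). The long box is next: turn to its 26.9° yaw.

jog_arm --targets '[{"x": -40, "y": 5, "z": 0, "wx": 0, "wy": 0, "wz": -0.1, "claw": 1}, {"x": -80, "y": 10, "z": 0, "wx": 0, "wy": 0, "wz": -0.2, "claw": 1}, {"x": -120, "y": 15, "z": 0, "wx": 0, "wy": 0, "wz": -0.3, "claw": 1}, {"x": -160, "y": 20, "z": 0, "wx": 0, "wy": 0, "wz": -0.4, "claw": 1}, {"x": -200, "y": 24, "z": 0, "wx": 0, "wy": 0, "wz": -0.47, "claw": 1}]'

```text
t: 12.07
ee_pos: [0.5809, -0.1929, 0.1518]
ee_rot: [0.0, 0.519, 0.855, 0.001]
force: [1.2, 0.2, 0.2]
finger_gap: 0.998
grip_force: 0.0
```

jog_arm --targets '[{"x": 0, "y": 0, "z": 0, "wx": 0, "wy": 0, "wz": 0, "claw": 1}, {"x": 0, "y": 0, "z": 0, "wx": 0, "wy": 0, "wz": 0, "claw": 1}, {"x": 0, "y": 0, "z": 0, "wx": 0, "wy": 0, "wz": 0, "claw": 1}]'

```text
t: 12.32
ee_pos: [0.5805, -0.1913, 0.1514]
ee_rot: [-0.0, 0.522, 0.853, 0.001]
force: [0.2, 0.2, 0.2]
finger_gap: 1.001
grip_force: 0.0
```

```bash
python3 go.py 580.3 -219.6 80 26.9;python3 - <<'E'
from bench import *
import cv2
a=snapshot('scene')['pixels'][170:275,90:400];cv2.imwrite('pics/sc2.png',cv2.resize(a,None,fx=2.55,fy=2.55,interpolation=2)[:,:,::-1])
E
```

```text
t 12.32 pos [ 580.5 -191.3  151.4] yaw 27.06 tilt 0.1
shift [-25.3 -13.1  71.3] wz 0.003 force [0.2 0.2 0.2] gap 87.1
```

View pics/sc2.png

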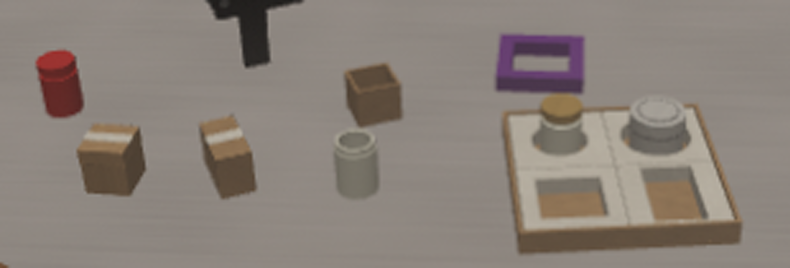

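The jar (560,125) and tin (657,125) stand upright in their pockets, and the rejects are untouched. I'll line up on the long box.

jog_arm --targets '[{"x": -25, "y": -13, "z": 20, "wx": 0, "wy": 0, "wz": 0, "claw": 1}, {"x": -25, "y": -13, "z": 50, "wx": 0, "wy": 0, "wz": 0, "claw": 1}, {"x": -25, "y": -13, "z": 71, "wx": 0, "wy": 0, "wz": 0, "claw": 1}, {"x": -25, "y": -13, "z": 71, "wx": 0, "wy": 0, "wz": 0, "claw": 1}, {"x": -25, "y": -13, "z": 71, "wx": 0, "wy": 0, "wz": 0, "claw": 1}]'

```text
t: 12.78
ee_pos: [0.5797, -0.2191, 0.0799]
ee_rot: [-0.001, 0.521, 0.853, 0.0]
force: [0.4, 0.4, -0.3]
finger_gap: 0.999
grip_force: 0.0
```

```bash
python3 go.py 580.3 -219.6 25 26.9
```

```text
t 12.78 pos [ 579.7 -219.1   79.9] yaw 27.14 tilt 0.15
shift [-0.9  0.3 54.9] wz 0.004 force [ 0.4  0.4 -0.3] gap 87.0
```

jog_arm --targets '[{"x": -1, "y": 0, "z": 15, "wx": 0, "wy": 0, "wz": 0, "claw": 1}, {"x": -1, "y": 0, "z": 30, "wx": 0, "wy": 0, "wz": 0, "claw": 1}, {"x": -1, "y": 0, "z": 46, "wx": 0, "wy": 0, "wz": 0, "claw": 1}, {"x": -1, "y": 0, "z": 55, "wx": 0, "wy": 0, "wz": 0, "claw": 1}, {"x": -1, "y": 0, "z": 55, "wx": 0, "wy": 0, "wz": 0, "claw": 1}]'

```text
t: 13.2
ee_pos: [0.5803, -0.2214, 0.0252]
ee_rot: [-0.001, 0.522, 0.853, 0.0]
force: [-0.2, -0.3, 0.8]
finger_gap: 0.999
grip_force: 0.0
```

jog_arm --targets '[{"x": 0, "y": 0, "z": 0, "wx": 0, "wy": 0, "wz": 0, "claw": 0.6}, {"x": 0, "y": 0, "z": 0, "wx": 0, "wy": 0, "wz": 0, "claw": 0.6}, {"x": 0, "y": 0, "z": 0, "wx": 0, "wy": 0, "wz": 0, "claw": 0.6}, {"x": 0, "y": 0, "z": 0, "wx": 0, "wy": 0, "wz": 0, "claw": 0.6}, {"x": 0, "y": 0, "z": 0, "wx": 0, "wy": 0, "wz": 0, "claw": 0.6}]'

```text
t: 13.62
ee_pos: [0.5811, -0.223, 0.0267]
ee_rot: [0.001, 0.523, 0.852, 0.0]
force: [0.2, 0.6, 3.7]
finger_gap: 0.78
grip_force: 30.0
```

jog_arm --targets '[{"x": 0, "y": 0, "z": -25, "wx": 0, "wy": 0, "wz": 0, "claw": 0.6}, {"x": 0, "y": 0, "z": -65, "wx": 0, "wy": 0, "wz": 0, "claw": 0.6}, {"x": 16, "y": 10, "z": -100, "wx": 0, "wy": 0, "wz": 0, "claw": 0.6}, {"x": 50, "y": 32, "z": -115, "wx": 0, "wy": 0, "wz": 0, "claw": 0.6}, {"x": 84, "y": 53, "z": -115, "wx": 0, "wy": 0, "wz": 0, "claw": 0.6}]'

```text
t: 14.03
ee_pos: [0.5922, -0.1262, 0.1456]
ee_rot: [0.005, 0.526, 0.851, 0.001]
force: [1.5, 0.5, -0.6]
finger_gap: 0.779
grip_force: 30.0
```

jog_arm --targets '[{"x": 34, "y": 21, "z": 0, "wx": 0, "wy": 0, "wz": 0.07, "claw": 0.6}, {"x": 68, "y": 42, "z": 0, "wx": 0, "wy": 0, "wz": 0.14, "claw": 0.6}, {"x": 102, "y": 64, "z": 0, "wx": 0, "wy": 0, "wz": 0.21, "claw": 0.6}, {"x": 136, "y": 86, "z": 0, "wx": 0, "wy": 0, "wz": 0.28, "claw": 0.6}, {"x": 170, "y": 108, "z": 0, "wx": 0, "wy": 0, "wz": 0.36, "claw": 0.6}]'

```text
t: 14.45
ee_pos: [0.6085, 0.0782, 0.1408]
ee_rot: [0.0, 0.669, 0.744, 0.0]
force: [1.5, -0.0, -0.0]
finger_gap: 0.785
grip_force: 30.0
```

```bash
python3 go.py 620 197.4 90 6.2
```

```text
t 14.45 pos [608.5  78.2 140.8] yaw 6.08 tilt 0.0
shift [117.3  24.1  50.8] wz -0.002 force [ 1.5 -0.  -0. ] gap 68.3
```

jog_arm --targets '[{"x": 40, "y": 8, "z": 0, "wx": 0, "wy": 0, "wz": 0, "claw": 0.6}, {"x": 80, "y": 16, "z": 0, "wx": 0, "wy": 0, "wz": 0, "claw": 0.6}, {"x": 117, "y": 24, "z": 15, "wx": 0, "wy": 0, "wz": 0, "claw": 0.6}, {"x": 117, "y": 24, "z": 45, "wx": 0, "wy": 0, "wz": 0, "claw": 0.6}, {"x": 117, "y": 24, "z": 50, "wx": 0, "wy": 0, "wz": 0, "claw": 0.6}]'

```text
t: 14.87
ee_pos: [0.6162, 0.1988, 0.0864]
ee_rot: [-0.002, 0.665, 0.747, -0.003]
force: [-1.9, -1.2, -1.6]
finger_gap: 0.777
grip_force: 30.0
```

jog_arm --targets '[{"x": 0, "y": 0, "z": 0, "wx": 0, "wy": 0, "wz": 0, "claw": 0.6}, {"x": 0, "y": 0, "z": 0, "wx": 0, "wy": 0, "wz": 0, "claw": 0.6}, {"x": 0, "y": 0, "z": 0, "wx": 0, "wy": 0, "wz": 0, "claw": 0.6}]'

```text
t: 15.12
ee_pos: [0.6211, 0.1938, 0.0921]
ee_rot: [0.001, 0.668, 0.744, 0.001]
force: [0.0, -1.2, -0.9]
finger_gap: 0.778
grip_force: 30.0
```

```bash
python3 go.py 620 197.4 32 6.2; python3 cap.py w6
```

```text
t 15.12 pos [621.1 193.8  92.1] yaw 6.15 tilt 0.15
shift [ 3.7 -0.9 60.1] wz -0.001 force [ 0.  -1.2 -0.9] gap 67.7
15.1167 [0.6211 0.1938 0.0921] [2.0978 2.336  0.0027] 0.0102
```

View pics/w6.png

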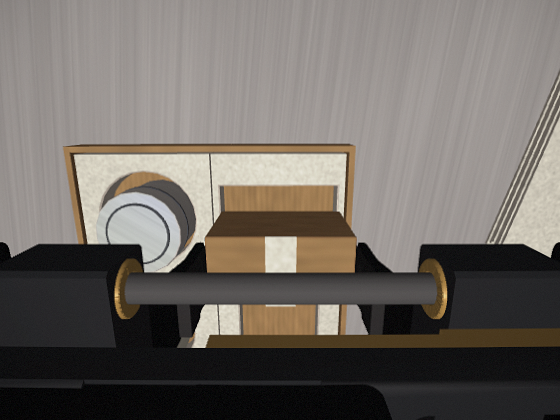

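The box is held level at (281,270), centred over the oblong pocket (220–337). The tin on the left is clear of the finger. I'll lower it.

jog_arm --targets '[{"x": 4, "y": -1, "z": 18, "wx": 0, "wy": 0, "wz": 0, "claw": 0.6}, {"x": 4, "y": -1, "z": 38, "wx": 0, "wy": 0, "wz": 0, "claw": 0.6}, {"x": 4, "y": -1, "z": 52, "wx": 0, "wy": 0, "wz": 0, "claw": 0.6}, {"x": 4, "y": -1, "z": 60, "wx": 0, "wy": 0, "wz": 0, "claw": 0.6}, {"x": 4, "y": -1, "z": 60, "wx": 0, "wy": 0, "wz": 0, "claw": 0.6}]'

```text
t: 15.58
ee_pos: [0.6186, 0.1986, 0.0306]
ee_rot: [0.0, 0.668, 0.745, -0.0]
force: [0.7, 0.2, -0.4]
finger_gap: 0.776
grip_force: 30.0
```

jog_arm --targets '[{"x": 0, "y": 0, "z": 0, "wx": 0, "wy": 0, "wz": 0, "claw": 0.6}, {"x": 0, "y": 0, "z": 0, "wx": 0, "wy": 0, "wz": 0, "claw": 0.6}]'

```text
t: 15.75
ee_pos: [0.619, 0.199, 0.0312]
ee_rot: [0.0, 0.667, 0.745, 0.001]
force: [0.3, 0.9, -0.7]
finger_gap: 0.778
grip_force: 30.0
```

```bash
python3 go.py 620 197.4 31 6.2
```

```text
t 15.75 pos [619.  199.   31.2] yaw 6.26 tilt 0.08
shift [-1.7  0.8  0.2] wz 0.001 force [ 0.3  0.9 -0.7] gap 67.6
```

jog_arm --targets '[{"x": 0, "y": 0, "z": 0, "wx": 0, "wy": 0, "wz": 0, "claw": 0.88}, {"x": 0, "y": 0, "z": 0, "wx": 0, "wy": 0, "wz": 0, "claw": 0.88}, {"x": 0, "y": 0, "z": -20, "wx": 0, "wy": 0, "wz": 0, "claw": 0.88}, {"x": 0, "y": 0, "z": -60, "wx": 0, "wy": 0, "wz": 0, "claw": 0.88}, {"x": 0, "y": 0, "z": -100, "wx": 0, "wy": 0, "wz": 0, "claw": 1}]'

```text
t: 16.17
ee_pos: [0.6171, 0.1988, 0.1304]
ee_rot: [-0.001, 0.667, 0.745, -0.002]
force: [0.4, -0.1, 0.1]
finger_gap: 0.903
grip_force: 0.0
```

jog_arm --targets '[{"x": -40, "y": -6, "z": -10, "wx": 0, "wy": 0, "wz": 0.04, "claw": 1}, {"x": -80, "y": -12, "z": -20, "wx": 0, "wy": 0, "wz": 0.08, "claw": 1}, {"x": -120, "y": -18, "z": -20, "wx": 0, "wy": 0, "wz": 0.12, "claw": 1}, {"x": -160, "y": -24, "z": -20, "wx": 0, "wy": 0, "wz": 0.16, "claw": 1}, {"x": -200, "y": -30, "z": -20, "wx": 0, "wy": 0, "wz": 0.19, "claw": 1}]'

```text
t: 16.58
ee_pos: [0.6104, -0.0046, 0.1515]
ee_rot: [0.001, 0.735, 0.678, 0.001]
force: [0.9, 0.9, 0.4]
finger_gap: 1.0
grip_force: 0.0
```

jog_arm --targets '[{"x": -40, "y": 0, "z": 0, "wx": 0, "wy": 0, "wz": 0, "claw": 1}, {"x": -80, "y": 0, "z": 0, "wx": 0, "wy": 0, "wz": 0, "claw": 1}, {"x": -120, "y": 0, "z": 0, "wx": 0, "wy": 0, "wz": 0, "claw": 1}, {"x": -160, "y": 0, "z": 0, "wx": 0, "wy": 0, "wz": 0, "claw": 1}, {"x": -200, "y": 0, "z": 0, "wx": 0, "wy": 0, "wz": 0, "claw": 1}]'

```text
t: 17.0
ee_pos: [0.5942, -0.2041, 0.1511]
ee_rot: [0.0, 0.735, 0.678, 0.0]
force: [1.3, 0.7, -0.2]
finger_gap: 1.0
grip_force: 0.0
```

```bash
python3 go.py 592 -326.2 85 -4.4
```

```text
t 17.0 pos [ 594.2 -204.1  151.1] yaw -4.58 tilt 0.06
shift [-121.9    7.5   66.2] wz -0.003 force [ 1.3  0.7 -0.2] gap 87.0
```

jog_arm --targets '[{"x": -40, "y": 3, "z": 0, "wx": 0, "wy": 0, "wz": 0, "claw": 1}, {"x": -80, "y": 6, "z": 10, "wx": 0, "wy": 0, "wz": 0, "claw": 1}, {"x": -116, "y": 8, "z": 30, "wx": 0, "wy": 0, "wz": 0, "claw": 1}, {"x": -122, "y": 8, "z": 60, "wx": 0, "wy": 0, "wz": 0, "claw": 1}, {"x": -122, "y": 8, "z": 66, "wx": 0, "wy": 0, "wz": 0, "claw": 1}]'

```text
t: 17.42
ee_pos: [0.5886, -0.3281, 0.0804]
ee_rot: [-0.002, 0.737, 0.676, -0.002]
force: [-0.9, 0.4, -1.6]
finger_gap: 1.0
grip_force: 0.0
```

jog_arm --targets '[{"x": 0, "y": 0, "z": 0, "wx": 0, "wy": 0, "wz": 0, "claw": 1}, {"x": 0, "y": 0, "z": 0, "wx": 0, "wy": 0, "wz": 0, "claw": 1}]'

```text
t: 17.58
ee_pos: [0.5937, -0.3226, 0.085]
ee_rot: [-0.0, 0.734, 0.679, 0.001]
force: [0.1, -0.2, 0.9]
finger_gap: 1.003
grip_force: 0.0
```

```bash
python3 go.py 592 -326.2 26 -4.4
```

```text
t 17.58 pos [ 593.7 -322.6   85. ] yaw -4.46 tilt 0.08
shift [-3.8 -1.4 59. ] wz -0.001 force [ 0.1 -0.2  0.9] gap 87.2
```

jog_arm --targets '[{"x": -4, "y": -1, "z": 18, "wx": 0, "wy": 0, "wz": 0, "claw": 1}, {"x": -4, "y": -1, "z": 38, "wx": 0, "wy": 0, "wz": 0, "claw": 1}, {"x": -4, "y": -1, "z": 52, "wx": 0, "wy": 0, "wz": 0, "claw": 1}, {"x": -4, "y": -1, "z": 59, "wx": 0, "wy": 0, "wz": 0, "claw": 0.8}, {"x": -4, "y": -1, "z": 59, "wx": 0, "wy": 0, "wz": 0, "claw": 0.4}]'

```text
t: 18.0
ee_pos: [0.5915, -0.3266, 0.0248]
ee_rot: [-0.001, 0.734, 0.679, 0.0]
force: [-0.4, 0.1, 0.3]
finger_gap: 0.917
grip_force: 0.0
```

jog_arm --targets '[{"x": 0, "y": 0, "z": 0, "wx": 0, "wy": 0, "wz": 0, "claw": 0.35}, {"x": 0, "y": 0, "z": 0, "wx": 0, "wy": 0, "wz": 0, "claw": 0.35}, {"x": 0, "y": 0, "z": 0, "wx": 0, "wy": 0, "wz": 0, "claw": 0.35}, {"x": 0, "y": 0, "z": 0, "wx": 0, "wy": 0, "wz": 0, "claw": 0.35}, {"x": 0, "y": 0, "z": 0, "wx": 0, "wy": 0, "wz": 0, "claw": 0.35}]'

```text
t: 18.42
ee_pos: [0.5918, -0.3285, 0.0263]
ee_rot: [0.001, 0.735, 0.678, 0.0]
force: [0.0, -0.3, 0.5]
finger_gap: 0.557
grip_force: 0.0
```

jog_arm --targets '[{"x": 0, "y": 0, "z": 0, "wx": 0, "wy": 0, "wz": 0, "claw": 0.35}, {"x": 0, "y": 0, "z": 0, "wx": 0, "wy": 0, "wz": 0, "claw": 0.35}, {"x": 0, "y": 0, "z": 0, "wx": 0, "wy": 0, "wz": 0, "claw": 0.35}]'

```text
t: 18.67
ee_pos: [0.5917, -0.3285, 0.0261]
ee_rot: [0.0, 0.735, 0.678, 0.0]
force: [0.0, -0.2, 3.1]
finger_gap: 0.525
grip_force: 30.0
```

jog_arm --targets '[{"x": 0, "y": 0, "z": -25, "wx": 0, "wy": 0, "wz": 0, "claw": 0.35}, {"x": 0, "y": 0, "z": -65, "wx": 0, "wy": 0, "wz": 0, "claw": 0.35}, {"x": 20, "y": 0, "z": -100, "wx": 0, "wy": 0, "wz": 0, "claw": 0.35}, {"x": 58, "y": 1, "z": -115, "wx": 0, "wy": 0, "wz": 0, "claw": 0.35}, {"x": 98, "y": 1, "z": -115, "wx": 0, "wy": 0, "wz": 0, "claw": 0.35}]'

```text
t: 19.08
ee_pos: [0.6025, -0.2334, 0.1455]
ee_rot: [0.004, 0.737, 0.676, 0.002]
force: [1.5, 0.3, -0.8]
finger_gap: 0.527
grip_force: 30.0
```

jog_arm --targets '[{"x": 40, "y": 0, "z": 0, "wx": 0, "wy": 0, "wz": -0.03, "claw": 0.35}, {"x": 80, "y": 1, "z": 0, "wx": 0, "wy": 0, "wz": -0.06, "claw": 0.35}, {"x": 120, "y": 1, "z": 0, "wx": 0, "wy": 0, "wz": -0.1, "claw": 0.35}, {"x": 160, "y": 2, "z": 0, "wx": 0, "wy": 0, "wz": -0.14, "claw": 0.35}, {"x": 200, "y": 2, "z": 0, "wx": 0, "wy": 0, "wz": -0.187, "claw": 0.35}]'

```text
t: 19.5
ee_pos: [0.6179, -0.0297, 0.1404]
ee_rot: [-0.0, 0.668, 0.745, -0.0]
force: [0.8, 0.2, -0.7]
finger_gap: 0.524
grip_force: 30.0
```

```bash
python3 go.py 630 105 90 6.2
```

```text
t 19.5 pos [617.9 -29.7 140.4] yaw 6.24 tilt 0.01
shift [132.6  26.7  50.4] wz 0.001 force [ 0.8  0.2 -0.7] gap 45.6
```

jog_arm --targets '[{"x": 40, "y": 8, "z": 0, "wx": 0, "wy": 0, "wz": 0, "claw": 0.35}, {"x": 80, "y": 16, "z": 0, "wx": 0, "wy": 0, "wz": 0, "claw": 0.35}, {"x": 120, "y": 25, "z": 5, "wx": 0, "wy": 0, "wz": 0, "claw": 0.35}, {"x": 133, "y": 27, "z": 35, "wx": 0, "wy": 0, "wz": 0, "claw": 0.35}, {"x": 133, "y": 27, "z": 50, "wx": 0, "wy": 0, "wz": 0, "claw": 0.35}]'

```text
t: 19.92
ee_pos: [0.6294, 0.111, 0.0886]
ee_rot: [-0.002, 0.665, 0.747, 0.001]
force: [-1.3, -0.7, -1.7]
finger_gap: 0.521
grip_force: 30.0
```

jog_arm --targets '[{"x": 0, "y": 0, "z": 0, "wx": 0, "wy": 0, "wz": 0, "claw": 0.35}, {"x": 0, "y": 0, "z": 0, "wx": 0, "wy": 0, "wz": 0, "claw": 0.35}, {"x": 0, "y": 0, "z": 0, "wx": 0, "wy": 0, "wz": 0, "claw": 0.35}]'

```text
t: 20.17
ee_pos: [0.6316, 0.1023, 0.0914]
ee_rot: [0.001, 0.669, 0.743, 0.0]
force: [-0.1, -0.4, 0.3]
finger_gap: 0.516
grip_force: 30.0
```

```bash
python3 go.py 630 105 31 6.2
```

```text
t 20.17 pos [631.6 102.3  91.4] yaw 6.02 tilt 0.09
shift [ 2.9 -1.4 60.4] wz -0.003 force [-0.1 -0.4  0.3] gap 44.9
```

jog_arm --targets '[{"x": 3, "y": -1, "z": 18, "wx": 0, "wy": 0, "wz": 0, "claw": 0.35}, {"x": 3, "y": -1, "z": 36, "wx": 0, "wy": 0, "wz": 0, "claw": 0.35}, {"x": 3, "y": -1, "z": 50, "wx": 0, "wy": 0, "wz": 0, "claw": 0.35}, {"x": 3, "y": -1, "z": 57, "wx": 0, "wy": 0, "wz": 0, "claw": 0.35}, {"x": 3, "y": -1, "z": 60, "wx": 0, "wy": 0, "wz": 0, "claw": 0.35}]'

```text
t: 20.58
ee_pos: [0.6298, 0.1053, 0.0306]
ee_rot: [0.0, 0.669, 0.743, -0.0]
force: [-0.2, -1.3, -0.2]
finger_gap: 0.522
grip_force: 30.0
```

jog_arm --targets '[{"x": 0, "y": 0, "z": 0, "wx": 0, "wy": 0, "wz": 0, "claw": 0.35}, {"x": 0, "y": 0, "z": 0, "wx": 0, "wy": 0, "wz": 0, "claw": 0.35}]'

```text
t: 20.75
ee_pos: [0.6305, 0.1062, 0.0317]
ee_rot: [0.001, 0.669, 0.744, 0.001]
force: [0.0, 0.4, -0.6]
finger_gap: 0.524
grip_force: 30.0
```

```bash
python3 go.py 630 105 30 6.2
```

```text
t 20.75 pos [630.5 106.2  31.7] yaw 6.09 tilt 0.12
shift [-1.1 -0.6  1.7] wz -0.002 force [ 0.   0.4 -0.6] gap 45.6
```

jog_arm --targets '[{"x": 0, "y": 0, "z": 1, "wx": 0, "wy": 0, "wz": 0, "claw": 0.75}, {"x": 0, "y": 0, "z": 0, "wx": 0, "wy": 0, "wz": 0, "claw": 0.75}, {"x": 0, "y": 0, "z": 0, "wx": 0, "wy": 0, "wz": 0, "claw": 0.75}, {"x": 0, "y": 0, "z": -20, "wx": 0, "wy": 0, "wz": 0, "claw": 0.75}, {"x": 0, "y": 0, "z": -60, "wx": 0, "wy": 0, "wz": 0, "claw": 0.75}]'

```text
t: 21.17
ee_pos: [0.6259, 0.1057, 0.0868]
ee_rot: [-0.003, 0.668, 0.744, -0.004]
force: [0.6, 0.6, -0.3]
finger_gap: 0.736
grip_force: 0.0
```

jog_arm --targets '[{"x": 0, "y": 0, "z": -40, "wx": 0, "wy": 0, "wz": 0, "claw": 0.75}, {"x": -10, "y": -10, "z": -78, "wx": 0, "wy": 0, "wz": 0, "claw": 0.8}, {"x": -30, "y": -20, "z": -110, "wx": 0, "wy": 0, "wz": 0, "claw": 1}, {"x": -50, "y": -30, "z": -145, "wx": 0, "wy": 0, "wz": 0, "claw": 1}, {"x": -60, "y": -35, "z": -185, "wx": 0, "wy": 0, "wz": 0, "claw": 1}]'

```text
t: 21.58
ee_pos: [0.5994, 0.0398, 0.2769]
ee_rot: [-0.0, 0.669, 0.743, -0.001]
force: [0.7, -0.6, -0.9]
finger_gap: 0.94
grip_force: 0.0
```

jog_arm --targets '[{"x": 0, "y": 0, "z": 0, "wx": 0, "wy": 0, "wz": 0, "claw": 1}, {"x": 0, "y": 0, "z": 0, "wx": 0, "wy": 0, "wz": 0, "claw": 1}, {"x": 0, "y": 0, "z": 0, "wx": 0, "wy": 0, "wz": 0, "claw": 1}, {"x": 0, "y": 0, "z": 0, "wx": 0, "wy": 0, "wz": 0, "claw": 1}]'

```text
t: 21.92
ee_pos: [0.6003, 0.0438, 0.2741]
ee_rot: [-0.001, 0.668, 0.744, -0.001]
force: [0.2, 0.4, -0.8]
finger_gap: 1.0
grip_force: 0.0
```

```bash
python3 cap.py w7; python3 - <<'E'
from bench import *
import cv2
a=snapshot('side')['pixels'][140:290,170:420]
b=cv2.imread('pics/w7.png')[:235,90:450]
a=cv2.resize(a,(500,300),interpolation=2)[:,:,::-1];b=cv2.resize(b,(459,300),interpolation=2)
import numpy as np
c=np.zeros((600,500,3),np.uint8);c[:300]=a;c[300:,:459]=b;cv2.imwrite('pics/fin.png',c)
E
```

```text
21.9167 [0.6003 0.0438 0.2741] [-2.0967 -2.337   0.0027] 0.0133
```

View pics/fin.png

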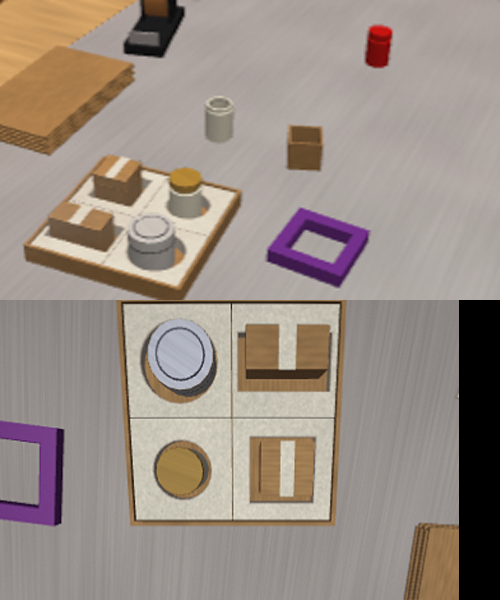

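The combined view shows all four goods upright in their own pockets: tin (181,354), long box (288,347), jar (181,470) and square box (287,469). The rejects are still standing where they were. One quick numeric check of the top centres before I hand in.

```bash
python3 - <<'E'
from m1 import *
d,s,H=load('w7')
c=rect(d,s,big(((H[...,1]>75)|(H[...,2]>170)).astype(np.uint8),(150,0,370,232)),.024,'carton')
for n,p,z,t in [('tin',(181,54),.054,(527.6,187.4)),('jar',(181,170),.064,(537.6,95)),('long',(288,47),.050,(620,197.4)),('sq',(287,168),.054,(630,105))]:
    q=plane(d,[(p[0]/1.275+90,p[1]/1.277)],z,s)[0,:2]*1000;print(n,q.round(1),'err',(q-t).round(1))
E
```

```text
carton [578.9 144.7] [195.5 192. ] 6.2
tin [534.5 187.4] err [6.9 0. ]
jar [542.6  96.7] err [5.  1.7]
long [619.9 202.8] err [-0.1  5.4]
sq [631.5 107.7] err [1.5 2.7]
```

Every offset is within the pockets' 7 mm slack, so all four are seated. Handing in.

```bash
python3 -c "
from bench import *
print(finish_job())"
```

```text
the job is handed in; nothing more can be done
None
```

I packed the tin, jar, square box and long box upright in their own pockets, left both rejects standing where they were, and handed the job in at about 22 s; the hand-in call returned no verdict.

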